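# Wedge the rocking balance platform

### The arm

A 7-joint arm with a two-finger parallel gripper is mounted at the origin on the work surface; the furniture and walls round the work are solid. World frame = base frame: x ahead of the robot, y to its left, z up, the work surface at z = 0. Lengths are in m, angles in rad, forces in N, time in s.
With the tool pointing down it reaches from about 0.4 to 0.925 m from the base axis. Payload 4.1 kg.
Tool frame: the origin (TCP) lies midway between the tips of the shut fingers; the grasp point (between the pads) lies 19 mm behind it; z points along the fingers, y is the direction in which the jaws open and shut (so a half turn about z gives the same grasp; the last joint's range is limited). The gripper opens to 85 mm and grips with 20 to 120 N. Pads are 22 mm wide; open, the fingers measure 114 mm over their backs; the gripper's body (76 mm by 85 mm) begins 54 mm behind the grasp point. The pads swing forward as they close: fully open they stand 13 mm farther back than shut.
Start: joints at [1.026, 0.398, 0.045, 1.537, -0.019, 1.207, -0.051], TCP at [0.28, -0.586, 0.231] pointing down, gripper open.
Joint ranges: [-2.82, 2.82], [-0.49, 2.23], [-1.37, 1.46], [0, 2.46], [-1.36, 4.5], [0.23, 2], [-2.94, 2.94]. Speed limits (rad/s): [2.57, 2.57, 3.14, 3.14, 3.14, 3.14, 3.14].

### API

Orientations are given as a rotation vector (axis times angle).
In Python, from plant import robot, eyes gives the robot as it stands.
- The arm moves only by the tool arm_command, never from a script. Its argument "steps" is a list of rows, each an object with "slide": the shift along the world's x, y, z in cm, a list of three; "rot": the turn, a rotation vector about the world's x, y, z in rad, a list of three; "grip": the opening, from -1 (shut) to 1 (fully open), so that 0 is half open. A call has 1 to 8 rows; each row shifts and turns the pose as measured when the row begins; what a row does not reach is not made up. A row lasts 1/10 s, in which the tool goes at most 50 mm and 8.59 degrees, less where a joint would pass 70% of its speed; a pose out of reach is approached as far as the arm can. A call is refused whole if a number of a shift passes 5 or a number of a turn 0.15, either way. A call with a gripper value outside its range is refused whole. The fingers move at their own pace and stop on an object; the grip force is fixed at half the most. Time passes only in rows, so rows that do not move let the fingers close. It gives the time, the measured TCP pose, the force and the opening at its end, in the units of the state.
- robot.sense(): the state, without advancing time (a new reading comes with each control period).
- eyes.get_image(name): name is "scene" or "top" or "wrist"; returns the picture (480x640x3 uint8, red, green, blue); there is no depth.
- eyes.calibration(name): a dict with "K" (3x3 intrinsics, pixels), "R" (3x3) and "t" (3): a world point X has camera coordinates R X + t; the wrist camera has in their place "tool_from_camera" (4x4, takes a point from camera to tool coordinates, whose origin is the TCP and whose axes are the flange's). Camera axes: x right, y down, z forward; pixel columns grow to the right and rows downward; lengths in m; the calibration is good to about 2 mm. A picture is of the moment at which its call begins: read the wrist's pose just before it. calibration takes no time and is no camera call.
- robot.close_job(): hands the job in, once; it reports no verdict.
The state is a dict: "clock": time; "qpos": joint angles; "joint_velocities": joint speeds; "joint_torque": joint torques, N m; "ee_pos": TCP position; "ee_rot": TCP orientation; "contact_force": force on the tool from outside, world axes, zero at the start; "ft_torque": the same for the moment, N m; "grip_width": finger opening in m.
Only numpy, scipy, OpenCV 4.12 (cv2) and the standard library are available. Lean on these libraries where they do the work, as an engineer would, in place of code of your own. Each camera call takes 0.05 s, during which the arm holds its last target.

### The job

The stone balance platform rocks because its front right foot does not reach the bench. First press down on top of that corner with the fingertips to feel it rock, then push the wooden wedge along the bench, thin edge first, under that foot until it is snug and the platform neither rocks nor is jacked out of level, and press the same corner firmly again to prove that it stands firm. Only push and press: do not lift the wedge or the platform, do not shove the platform or the balance on it out of place, leave the other things alone, and finish clear with the wedge left bearing under the foot.

Things in the scene. Friction and masses are not known exactly. Their poses are not given: they have to be found in the camera images.
- platform: Balance platform: pale stone slab in a grey steel frame, 240 (x) x 200 (y) mm, about 2.5 kg, loose, on four rubber feet (28 mm, domed below to 10 mm) centred at x = +-96, y = +-76 mm. Origin: on the bench under its centre; +x to its far side, +y left, z up. Top 60 mm, frame underside 24 mm above the bench. It rests level on three feet; the one at (-96, -76) mm hangs clear by 6 to 10 mm (varies, not told).
- corner (a point): Where to press: point on the platform's top straight above the short foot's centre, 60 mm above the bench, 24 mm in from two edges; axes as the platform's. With about 3 N down here the platform tips about its diagonal until the short foot meets the bench (about 0.05 to 0.09 rad); let go, it rocks back level.
- wedge: Wooden wedge lying loose before the short foot: 90 mm long (x), 44 mm wide (y), 2 mm thick at the thin edge (+x end), rising evenly to 20 mm at the thick -x end (an upright flat face), 50 g. Origin: centre of its underside. It slides on the bench with under 1 N; once it bears on the foot the resistance climbs by several newtons within 1 to 2 mm.
- balance: Pocket balance, black with a clear cover, 131 x 80 x 28 mm, standing loose in the middle of the platform's top. Origin: centre of its underside. Must stay in its place.
- dropper_bottle: Bystander: small white plastic bottle, diameter 36, height 74 mm, left of the wedge. Origin: centre of its underside.
- tape_roll: Bystander: roll of beige tape lying flat, 96 mm across, 25 mm high, right of the platform. Origin: centre of its underside.
- vial: Bystander: small capped glass vial, diameter 22, height 56 mm, right of the wedge. Origin: centre of its underside.
Mind the look-alikes: they are no part of the job. There is more than one size of the wedge; the one meant has the size given above.

How it is judged:
By the outcome, as a careful person would: the job done as asked, in the order asked, and still so for the second after the job is handed in, with the robot touching nothing.
It also fails if it takes over 48 s, if anything falls off the work surface, if the arm or the gripper's body presses on something with over 40 N, if the wrist force passes 120 N, or if a joint passes its speed limit or range.

## Working session

There is one attempt and no reset: what is moved stays moved. The work goes in short steps, Python scripts to look and compute and a tool call to move; the robot and the scene stay as the last step left them, time stands still between calls to the robot, and variables do not carry over. Pictures are saved under pics/ and viewed, and the job is handed in when it is done.

Besides the shell and the picture viewer there is one more tool, called after "Call:" by a JSON object that holds its "api" and its "payload", one argument or row to a line. arm_command: Moves the arm, as the interface text tells. Its arguments: {"type":"object","properties":{"steps":{"type":"array"}},"required":["steps"]}

```bash
ls; mkdir -p pics; python3 - <<'E'
from plant import robot, eyes
import cv2
s=robot.sense(); print({k:(v if isinstance(v,float) else [round(float(x),4) for x in __import__('numpy').ravel(v)]) for k,v in s.items()})
for n in ["scene","top"]:
    cv2.imwrite(f"pics/{n}0.png",eyes.get_image(n)[:,:,::-1])
for n in ["scene","top","wrist"]: print(n,eyes.calibration(n))
E
```

```text
pics
{'clock': 0.0, 'qpos': [1.026, 0.3992, 0.045, 1.5379, -0.0187, 1.2069, -0.0507], 'joint_velocities': [-0.0011, 0.0008, -0.0008, -0.0014, 0.0009, 0.0003, 0.0003], 'joint_torque': [0.0004, -47.5129, 1.3649, -25.4221, 0.0115, 0.0094, -0.0], 'ee_pos': [0.28, -0.5859, 0.2302], 'ee_rot': [-3.0619, -0.6943, 0.0009], 'contact_force': [-0.2257, 0.1857, 0.4331], 'ft_torque': [-0.0151, -0.018, 0.0344], 'grip_width': 0.08520327184500502}
scene {'K': array([[518.99512429,   0.        , 325.31911761],
       [  0.        , 518.99512429, 245.99010942],
       [  0.        ,   0.        ,   1.        ]]), 'R': array([[-0.64335208, -0.76551249,  0.00941987],
       [-0.51988724,  0.42782538, -0.73937994],
       [ 0.56197452, -0.48057889, -0.67322252]]), 't': array([0.31842378, 0.42026177, 0.6435741 ])}
top {'K': array([[575.4959411 ,   0.        , 316.79208519],
       [  0.        , 575.4959411 , 245.43158931],
       [  0.        ,   0.        ,   1.        ]]), 'R': array([[ 0.05561861, -0.9984511 ,  0.00140604],
       [-0.97346048, -0.0545395 , -0.22226142],
       [ 0.22199384,  0.01099315, -0.97498609]]), 't': array([-0.1112006 ,  0.61667507,  0.9879726 ])}
wrist {'K': array([[390.70667492,   0.        , 320.72070541],
       [  0.        , 390.70667492, 238.61645995],
       [  0.        ,   0.        ,   1.        ]]), 'tool_from_camera': array([[-6.32676968e-04, -9.60897504e-01, -2.76903569e-01,
         6.98380229e-02],
       [ 9.99999782e-01, -5.56282083e-04, -3.54443844e-04,
         7.31726442e-04],
       [ 1.86547711e-04, -2.76903733e-01,  9.60897647e-01,
        -1.42786188e-01],
       [ 0.00000000e+00,  0.00000000e+00,  0.00000000e+00,
         1.00000000e+00]])}
```

View pics/scene0.png

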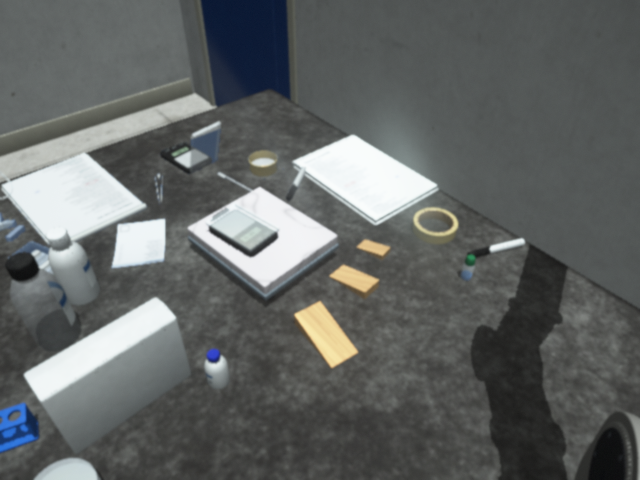

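View pics/top0.png

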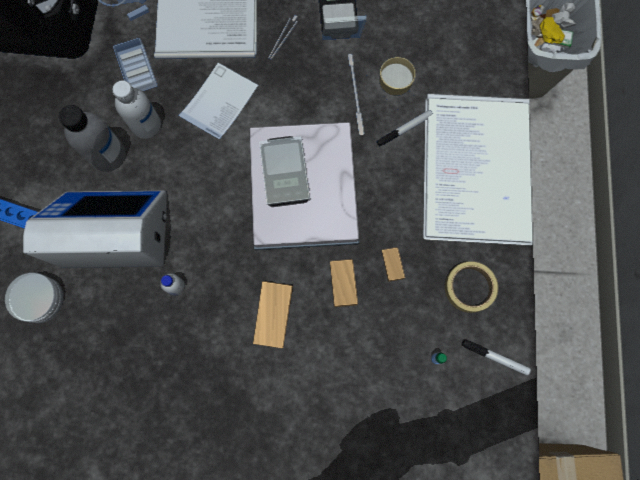

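Candidates for the wedge in the top view are the large one at (272,315), the medium one at (344,283) and the small one at (393,264). At about 0.57 px/mm, 90x44 mm matches the medium one, which also lies before the front right corner at (357,243). I'll check it in a close crop.

```bash
cat > h.py <<'E'
import numpy as np,cv2
from plant import robot,eyes
def ray(n,uv,z):
    c=eyes.calibration(n);R=c['R'];t=c['t'];C=-R.T@t
    d=R.T@np.linalg.inv(c['K'])@np.array([uv[0],uv[1],1.]);return C+d*(z-C[2])/d[2]
def proj(n,X):
    c=eyes.calibration(n);p=c['K']@(c['R']@np.asarray(X,float)+c['t']);return p[:2]/p[2]
E
python3 - <<'E'
from h import *
a=cv2.imread('pics/top0.png');b=cv2.imread('pics/scene0.png')
c=cv2.resize(a[110:320,240:420],None,fx=3.4,fy=3.4,interpolation=cv2.INTER_CUBIC)[:,:]
d=cv2.resize(b[180:310,180:400],None,fx=3.6,fy=3.6,interpolation=cv2.INTER_CUBIC)
c=cv2.resize(a[230:320,320:420],None,fx=6,fy=6,interpolation=cv2.INTER_CUBIC)
e=cv2.resize(a[110:260,240:370],None,fx=4,fy=4,interpolation=cv2.INTER_CUBIC)
for n,i in zip('cde',(c,d,e)): cv2.imwrite(f'pics/crop_{n}.png',i); print(i.shape)
for n,im,roi in (('top',a,(325,255,365,310)),('top',a,(378,242,410,285)),('top',a,(245,275,300,352)),):
    x0,y0,x1,y1=roi;h=cv2.cvtColor(im,cv2.COLOR_BGR2HSV)
    m=np.zeros(im.shape[:2],np.uint8);s=(h[y0:y1,x0:x1,1]>90)&(h[y0:y1,x0:x1,2]>110);m[y0:y1,x0:x1]=s*255
    cn=max(cv2.findContours(m,0,2)[0],key=cv2.contourArea);r=cv2.minAreaRect(cn);bx=cv2.boxPoints(r)
    W=[ray(n,p,0.008) for p in bx];print(r,np.round(W,4).tolist(),np.linalg.norm(W[0]-W[1]),np.linalg.norm(W[1]-W[2]))
E
```

```text
(540, 600, 3)
(468, 792, 3)
(600, 520, 3)
((343.5247497558594, 282.24749755859375), (44.77667236328125, 23.283870697021484), 84.2894058227539) [[0.6062, -0.1026, 0.008], [0.6133, -0.1472, 0.008], [0.5273, -0.1593, 0.008], [0.5204, -0.1155, 0.008]] 0.04513362435304978 0.08683154463651636
((392.96343994140625, 263.5083923339844), (31.405380249023438, 16.189884185791016), 77.00537872314453) [[0.6338, -0.2021, 0.008], [0.6428, -0.2326, 0.008], [0.5832, -0.2476, 0.008], [0.5744, -0.2175, 0.008]] 0.03173860275358178 0.06146729413272948
((272.2532958984375, 314.4420166015625), (30.261951446533203, 63.175506591796875), 8.47114372253418) [[0.4411, 0.0336, 0.008], [0.5602, 0.0253, 0.008], [0.5547, -0.0326, 0.008], [0.436, -0.0229, 0.008]] 0.11937444252400366 0.05818429452956714
```

View pics/crop_c.png

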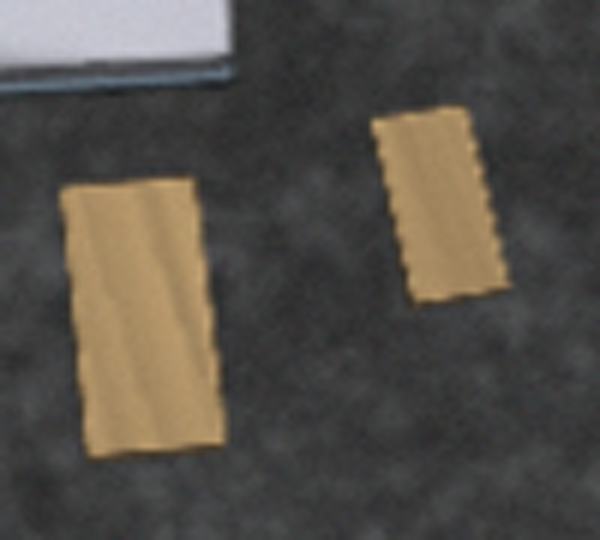

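View pics/crop_d.png

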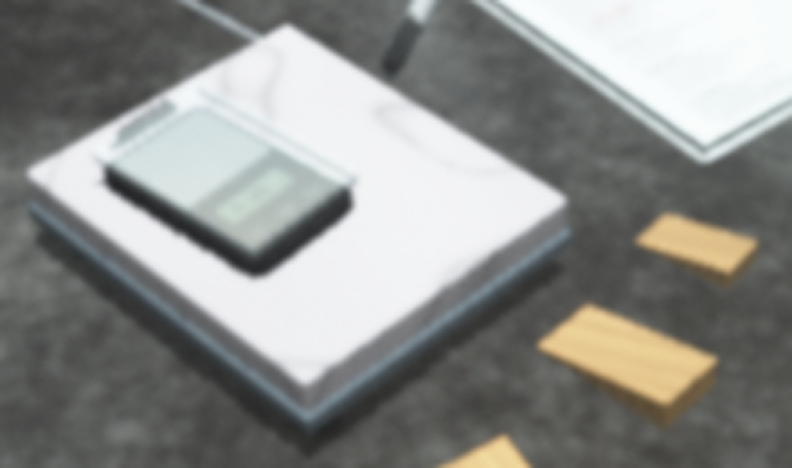

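View pics/crop_e.png

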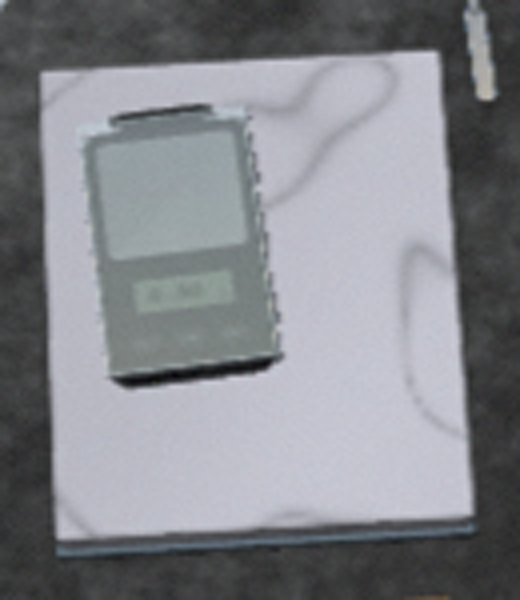

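```bash
cat > fit.py <<'E'
from h import *
from scipy.optimize import least_squares
def P(c,s,o): return np.array(c)/s-0.5+0.5/s+np.array(o)
def fit(obs,x0):
    def f(p):
        c,s=np.cos(p[2]),np.sin(p[2]);r=[]
        for n,uv,X in obs:
            r+=list(proj(n,[p[0]+c*X[0]-s*X[1],p[1]+s*X[0]+c*X[1],X[2]])-uv)
        return r
    q=least_squares(f,x0);return q.x,np.round(q.fun.reshape(-1,2),1).tolist()
e=lambda *c:P(c,4,(240,110)); d=lambda *c:P(c,3.6,(180,180)); cc=lambda *c:P(c,6,(320,230))
pl=[('top',e(42,72),(.12,.1,.06)),('top',e(438,52),(.12,-.1,.06)),('top',e(474,516),(-.12,-.1,.06)),('top',e(57,540),(-.12,.1,.06))]
ps=[('scene',d(287,22),(.12,-.1,.06)),('scene',d(567,203),(-.12,-.1,.06)),('scene',d(308,388),(-.12,.1,.06)),('scene',d(28,175),(.12,.1,.06))]
wt=[('top',cc(62,187),(.045,.022,.002)),('top',cc(193,178),(.045,-.022,.002)),('top',cc(90,457),(-.045,.022,0)),('top',cc(226,443),(-.045,-.022,0))]
E
cat > f1.py <<'E'
from fit import *
ws=[('scene',d(590,305),(.045,-.022,.002)),('scene',d(540,345),(.045,.022,.002)),('scene',d(717,360),(-.045,-.022,.02)),('scene',d(663,405),(-.045,.022,.02))]
for o in (pl,ps,pl+ps): 
    x,r=fit(o,[.75,-.03,0]);print('plat',np.round(x,4),r)
    c,s=np.cos(x[2]),np.sin(x[2]);print(' foot',x[0]+c*-.096+s*.076,x[1]+s*-.096-c*.076)
for o in (wt,ws,wt+ws): x,r=fit(o,[.56,-.13,0.1]);print('wedge',np.round(x,4),r)
for n,uv,z in(('bottle',(173,288),0),('vial',(440,358),.056)):print(n,ray('top',uv,z))
E
python3 f1.py
```

```text
plat [ 0.7465 -0.043   0.1131] [[-1.8, -1.6], [1.7, -2.0], [1.8, 1.5], [-1.6, 1.5]]
 foot 0.6597322780795503 -0.1293914387023909
plat [ 0.7445 -0.0428  0.1165] [[0.4, 0.1], [2.5, -1.1], [-0.6, 0.6], [-2.3, -0.5]]
 foot 0.6580148436230284 -0.1294255278007461
plat [ 0.7458 -0.0431  0.1146] [[-1.9, -1.1], [1.6, -1.7], [1.9, 1.8], [-1.5, 2.0], [0.3, -0.2], [2.2, -1.4], [-1.0, 0.1], [-2.4, -1.0]]
 foot 0.6591510327905941 -0.12958298891833103
wedge [ 0.5679 -0.1311  0.1559] [[-0.3, -0.4], [0.3, -1.1], [-0.1, 0.7], [0.1, 0.7]]
wedge [ 0.5655 -0.1314  0.1188] [[0.2, -0.3], [-0.6, -0.2], [0.1, 0.3], [0.4, 0.0]]
wedge [ 0.5669 -0.1314  0.1405] [[0.1, -0.1], [0.8, -0.4], [-0.3, 1.1], [-0.1, 1.5], [-0.8, -0.5], [-1.2, -0.2], [-0.3, -0.4], [0.4, -0.5]]
bottle [0.53817779 0.19627882 0.        ]
vial [ 0.43178399 -0.30720659  0.056     ]
```

Medium wedge confirmed by its fitted size of 87x45 mm. It has the thick end towards the robot and the thin edge about 45 mm in front of the short foot. The foot is at about (0.659, -0.130) and the platform yaw is 0.115. I'm moving towards the corner.

Call:
{"api": "arm_command", "payload": {
  "steps": [
    {"slide": [3.2, 3.8, 0], "rot": [0, 0, -0.05], "grip": -1},
    {"slide": [3.2, 3.8, 0], "rot": [0, 0, -0.05], "grip": -1},
    {"slide": [3.2, 3.8, 0], "rot": [0, 0, -0.05], "grip": -1},
    {"slide": [3.2, 3.8, 0], "rot": [0, 0, -0.05], "grip": -1},
    {"slide": [3.2, 3.8, 0], "rot": [0, 0, -0.05], "grip": -1},
    {"slide": [3.2, 3.8, 0], "rot": [0, 0, -0.05], "grip": -1},
    {"slide": [3.2, 3.8, 0], "rot": [0, 0, -0.03], "grip": -1},
    {"slide": [3.2, 3.8, 0], "rot": [0, 0, 0], "grip": -1}
  ]
}}

```text
clock: 0.9
ee_pos: [0.5277, -0.2817, 0.2264]
ee_rot: [-3.136, -0.127, 0.016]
contact_force: [0.7, 0.1, 0.7]
grip_width: -0.0
```

Call:
{"api": "arm_command", "payload": {
  "steps": [
    {"slide": [2.7, 3.2, -2], "rot": [0, 0, 0.03], "grip": -1},
    {"slide": [2.7, 3.2, -2], "rot": [0, 0, 0], "grip": -1},
    {"slide": [2.7, 3.2, -2], "rot": [0, 0, 0], "grip": -1},
    {"slide": [2.7, 3.2, -2], "rot": [0, 0, 0], "grip": -1},
    {"slide": [2.3, 2.3, -2], "rot": [0, 0, 0], "grip": -1},
    {"slide": [0, 0, 0], "rot": [0, 0, 0], "grip": -1},
    {"slide": [0, 0, 0], "rot": [0, 0, 0], "grip": -1}
  ]
}}

```text
clock: 1.6
ee_pos: [0.6661, -0.1125, 0.1199]
ee_rot: [-3.128, -0.198, 0.016]
contact_force: [0.3, -0.8, 0.7]
grip_width: 0.0002
```

```bash
cat > look.py <<'E'
import sys
from h import *
from scipy.spatial.transform import Rotation as Ro
n=sys.argv[1];cams=sys.argv[2:]
s=robot.sense();print(s['clock'],np.round(s['ee_pos'],4),np.round(s['contact_force'],2),s['grip_width']);R=Ro.from_rotvec(s['ee_rot']).as_matrix();print('toolx',np.round(R[:,0],3),'toolz',np.round(R[:,2],3))
for c in cams: cv2.imwrite(f'pics/{c}_{n}.png',eyes.get_image(c)[:,:,::-1])
E
python3 look.py a scene
```

```text
1.6 [ 0.6661 -0.1125  0.1199] [ 0.28 -0.78  0.72] 0.0002134284791665074
toolx [ 0.992  0.126 -0.01 ] toolz [-0.011  0.007 -1.   ]
```

View pics/scene_a.png

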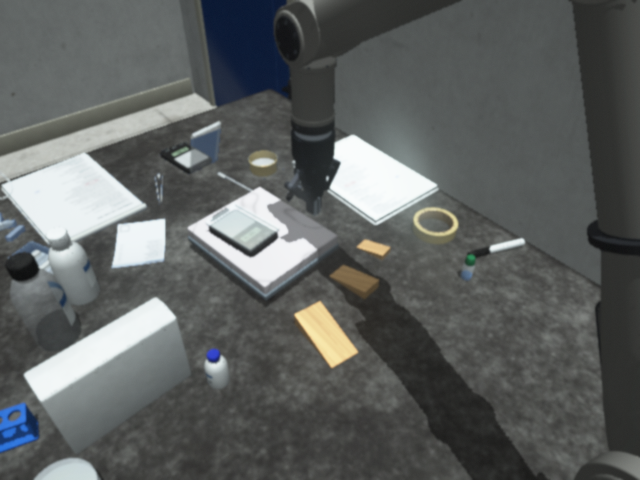

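The arm is over the platform with the fingertips at about (315,212), and nothing has been disturbed. I'll move over the corner and down.

Call:
{"api": "arm_command", "payload": {
  "steps": [
    {"slide": [-0.7, -1.7, -1.5], "rot": [0, 0, 0], "grip": -1},
    {"slide": [0, 0, -2], "rot": [0, 0, 0], "grip": -1},
    {"slide": [0, 0, -1], "rot": [0, 0, 0], "grip": -1},
    {"slide": [0, 0, -0.4], "rot": [0, 0, 0], "grip": -1},
    {"slide": [0, 0, 0], "rot": [0, 0, 0], "grip": -1}
  ]
}}

```text
clock: 2.15
ee_pos: [0.6574, -0.1368, 0.0734]
ee_rot: [-3.132, -0.185, 0.01]
contact_force: [-0.1, 0.2, -0.0]
grip_width: -0.0005
```

Call:
{"api": "arm_command", "payload": {
  "steps": [
    {"slide": [0.2, 0.7, -0.3], "rot": [0, 0, 0], "grip": -1},
    {"slide": [0, 0, -0.3], "rot": [0, 0, 0], "grip": -1},
    {"slide": [0, 0, -0.3], "rot": [0, 0, 0], "grip": -1},
    {"slide": [0, 0, -0.3], "rot": [0, 0, 0], "grip": -1},
    {"slide": [0, 0, 0], "rot": [0, 0, 0], "grip": -1}
  ]
}}

```text
clock: 2.65
ee_pos: [0.6616, -0.1288, 0.0634]
ee_rot: [-3.133, -0.186, 0.002]
contact_force: [0.2, -0.6, 0.4]
grip_width: -0.0001
```

Call:
{"api": "arm_command", "payload": {
  "steps": [
    {"slide": [-0.1, 0, -0.2], "rot": [0, 0, 0], "grip": -1},
    {"slide": [0, 0, -0.2], "rot": [0, 0, 0], "grip": -1},
    {"slide": [0, 0, -0.2], "rot": [0, 0, 0], "grip": -1}
  ]
}}

```text
clock: 2.95
ee_pos: [0.6603, -0.1296, 0.0577]
ee_rot: [-3.134, -0.186, 0.003]
contact_force: [-1.3, -1.7, 3.0]
grip_width: -0.0
```

Call:
{"api": "arm_command", "payload": {
  "steps": [
    {"slide": [0, 0, -0.2], "rot": [0, 0, 0], "grip": -1},
    {"slide": [0, 0, -0.2], "rot": [0, 0, 0], "grip": -1}
  ]
}}

```text
clock: 3.15
ee_pos: [0.6593, -0.1312, 0.0538]
ee_rot: [-3.135, -0.185, 0.006]
contact_force: [-2.0, -1.7, 3.5]
grip_width: -0.0002
```

Call:
{"api": "arm_command", "payload": {
  "steps": [
    {"slide": [0, 0, -0.2], "rot": [0, 0, 0], "grip": -1}
  ]
}}

```text
clock: 3.25
ee_pos: [0.6591, -0.1316, 0.0527]
ee_rot: [-3.136, -0.184, 0.007]
contact_force: [-6.2, -0.6, 16.2]
grip_width: -0.0003
```

It rocked: about 3 N until roughly 7–8 mm of travel, then the force rose to 16 N as the foot met the bench. Now I'll release.

Call:
{"api": "arm_command", "payload": {
  "steps": [
    {"slide": [0.1, 0.1, 0.3], "rot": [0, 0, 0], "grip": -1},
    {"slide": [0, 0, 0.3], "rot": [0, 0, 0], "grip": -1},
    {"slide": [0, 0, 0.3], "rot": [0, 0, 0], "grip": -1},
    {"slide": [0, 0, 0.5], "rot": [0, 0, 0], "grip": -1},
    {"slide": [0, 0, 1.5], "rot": [0, 0, 0], "grip": -1},
    {"slide": [-2, 0, 3], "rot": [0, 0, 0], "grip": -1},
    {"slide": [-4.5, 0, 2], "rot": [0, 0, 0], "grip": -1},
    {"slide": [-4.5, 0, 0], "rot": [0, 0, 0], "grip": -0.5}
  ]
}}

```text
clock: 4.05
ee_pos: [0.5553, -0.1268, 0.136]
ee_rot: [-3.132, -0.19, -0.01]
contact_force: [-0.2, -0.3, 0.4]
grip_width: 0.0137
```

Call:
{"api": "arm_command", "payload": {
  "steps": [
    {"slide": [-4.5, 0, 0], "rot": [0, 0, 0], "grip": -0.5},
    {"slide": [-3, 0, 0], "rot": [0, 0, 0], "grip": -0.5},
    {"slide": [0, 0, 0], "rot": [0, 0, 0], "grip": -0.5}
  ]
}}

```text
clock: 4.35
ee_pos: [0.4731, -0.1278, 0.1394]
ee_rot: [-3.135, -0.186, -0.011]
contact_force: [0.0, 0.6, -0.2]
grip_width: 0.0211
```

```bash
python3 look.py b scene top wrist; python3 - <<'E'
import cv2
b=cv2.imread('pics/top_b.png');cv2.imwrite('pics/cb.png',cv2.resize(b[110:320,240:420],None,fx=2.8,fy=2.8,interpolation=cv2.INTER_CUBIC))
E
```

```text
4.35 [ 0.4731 -0.1278  0.1394] [ 0.03  0.57 -0.16] 0.02111837434632101
toolx [0.993 0.119 0.007] toolz [ 0.007  0.002 -1.   ]
```

View pics/cb.png

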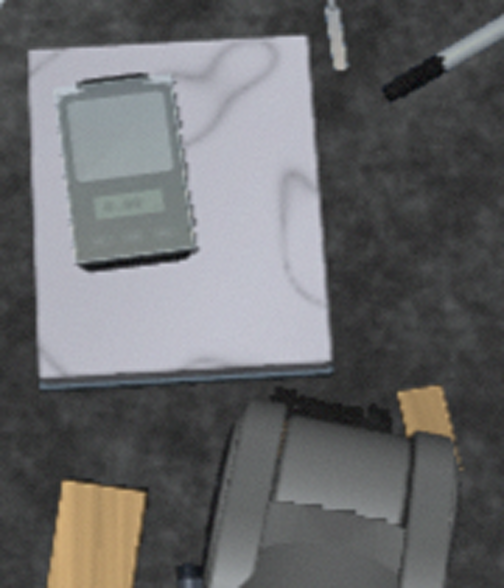

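View pics/wrist_b.png

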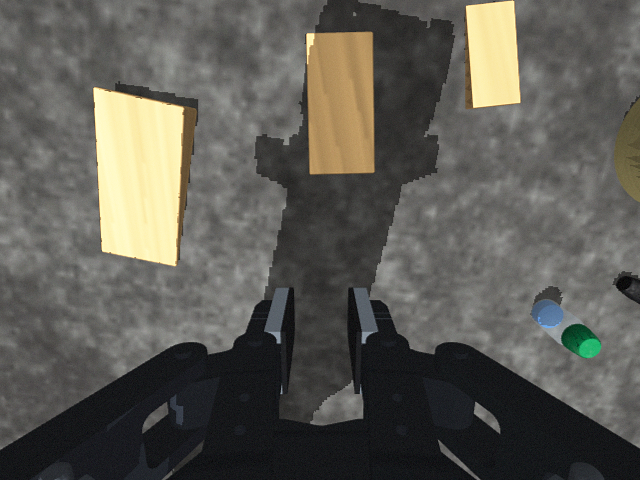

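Wrist view: the wedge corners are at (307,33), (372,32), (374,173) and (310,174), and the fingers stand behind it. I'll fit the wedge pose from this and check whether the platform moved.

```bash
cat > wr.py <<'E'
from h import *
from scipy.spatial.transform import Rotation as Ro
from scipy.optimize import least_squares
def wcam(pos,rv):
    c=eyes.calibration('wrist');T=np.eye(4);T[:3,:3]=Ro.from_rotvec(rv).as_matrix();T[:3,3]=pos;M=np.linalg.inv(T@c['tool_from_camera']);return c['K'],M
def fitw(pos,rv,obs,x0):
    K,M=wcam(pos,rv)
    def f(p):
        c,s=np.cos(p[2]),np.sin(p[2]);r=[]
        for uv,X in obs:
            q=K@(M@np.array([p[0]+c*X[0]-s*X[1],p[1]+s*X[0]+c*X[1],X[2],1]))[:3];r+=list(q[:2]/q[2]-uv)
        return r
    q=least_squares(f,x0);return q.x,np.round(q.fun.reshape(-1,2),1).tolist()
E
python3 - <<'E'
from wr import *
s=robot.sense()
ob=[((307,33),(.045,.022,.002)),((372,32),(.045,-.022,.002)),((374,173),(-.045,-.022,.02)),((310,174),(-.045,.022,.02))]
print(fitw(s['ee_pos'],s['ee_rot'],ob,[.567,-.13,.14]))
a=cv2.imread('pics/top0.png',0);b=cv2.imread('pics/top_b.png',0)
for (x,y,w,h) in((245,118,115,110),(255,130,60,80),(300,215,62,35)):
    print(cv2.phaseCorrelate(np.float32(a[y:y+h,x:x+w]),np.float32(b[y:y+h,x:x+w])))
E
```

```text
(array([ 0.56548757, -0.13079817,  0.14095527]), [[-1.1, -0.1], [1.3, -0.7], [0.8, 0.3], [-1.0, 0.7]])
((0.0026000932109226937, 0.0002462287412186015), 0.993503508037991)
((-0.013138283026655984, -0.01728407118960007), 0.9930936429897944)
((-0.0634033105713172, 0.03862937281263612), 1.020002496118347)
```

Call:
{"api": "arm_command", "payload": {
  "steps": [
    {"slide": [1, -0.9, -4], "rot": [0, 0, 0.02], "grip": -0.5},
    {"slide": [0, 0, -4], "rot": [0, 0, 0], "grip": -0.5},
    {"slide": [0, 0, -2], "rot": [0, 0, 0], "grip": -0.5},
    {"slide": [0, 0, -1], "rot": [0, 0, 0], "grip": -0.5},
    {"slide": [0, 0, 0], "rot": [0, 0, 0], "grip": -0.5}
  ]
}}

```text
clock: 5.0
ee_pos: [0.5008, -0.1362, 0.0293]
ee_rot: [3.132, 0.228, 0.042]
contact_force: [-0.7, -0.6, 0.4]
grip_width: 0.0212
```

Call:
{"api": "arm_command", "payload": {
  "steps": [
    {"slide": [-1.2, 0, -0.8], "rot": [0, 0, 0], "grip": -0.5},
    {"slide": [0, 0, -0.6], "rot": [0, 0, 0], "grip": -0.5},
    {"slide": [0, 0, -0.3], "rot": [0, 0, 0], "grip": -0.5},
    {"slide": [0, 0, 0], "rot": [0, 0, 0], "grip": -0.5}
  ]
}}

```text
clock: 5.4
ee_pos: [0.4909, -0.1364, 0.0137]
ee_rot: [3.131, 0.228, 0.05]
contact_force: [0.9, -0.1, -0.2]
grip_width: 0.0215
```

```bash
python3 look.py c wrist
```

```text
5.4 [ 0.4909 -0.1364  0.0137] [ 0.86 -0.05 -0.25] 0.02148503617968753
toolx [0.989 0.145 0.032] toolz [ 0.032  0.    -0.999]
```

View pics/wrist_c.png

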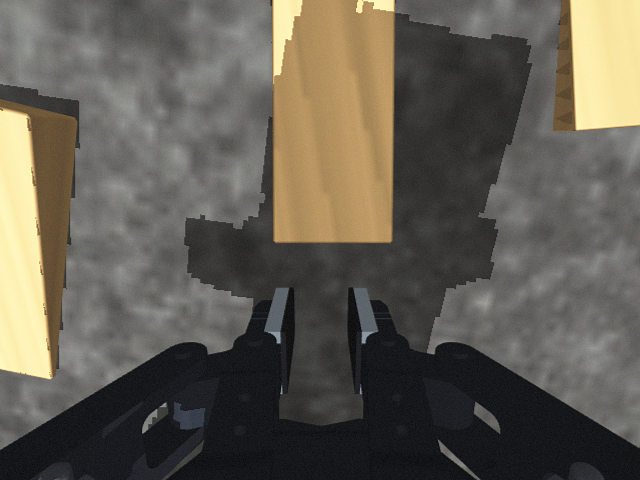

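Thick face spans px 274–392 in the wrist view, so the wedge centre is about 4 mm right of the fingers. I'll trim that and begin pushing.

Call:
{"api": "arm_command", "payload": {
  "steps": [
    {"slide": [0, -0.4, -0.4], "rot": [0, 0.03, 0], "grip": -0.5},
    {"slide": [0.4, 0, -0.2], "rot": [0, 0, 0], "grip": -0.5},
    {"slide": [0.4, 0, 0], "rot": [0, 0, 0], "grip": -0.5},
    {"slide": [0.4, 0, 0], "rot": [0, 0, 0], "grip": -0.5},
    {"slide": [0.4, 0, 0], "rot": [0, 0, 0], "grip": -0.5}
  ]
}}

```text
clock: 5.95
ee_pos: [0.5098, -0.1406, 0.0097]
ee_rot: [3.132, 0.228, 0.01]
contact_force: [0.4, -0.4, 0.1]
grip_width: 0.0216
```

Call:
{"api": "arm_command", "payload": {
  "steps": [
    {"slide": [0.4, 0, 0], "rot": [0, 0, 0], "grip": -0.5},
    {"slide": [0.4, 0, 0], "rot": [0, 0, 0], "grip": -0.5},
    {"slide": [0.4, 0, 0], "rot": [0, 0, 0], "grip": -0.5},
    {"slide": [0.4, 0, 0], "rot": [0, 0, 0], "grip": -0.5},
    {"slide": [0.4, 0, 0], "rot": [0, 0, 0], "grip": -0.5},
    {"slide": [0.4, 0, 0], "rot": [0, 0, 0], "grip": -0.5},
    {"slide": [0, 0, 0], "rot": [0, 0, 0], "grip": -0.5}
  ]
}}

```text
clock: 6.65
ee_pos: [0.5359, -0.1402, 0.0098]
ee_rot: [3.132, 0.229, 0.01]
contact_force: [-0.3, 1.1, 0.7]
grip_width: 0.0217
```

```bash
python3 look.py d wrist scene; python3 - <<'E'
import cv2
b=cv2.imread('pics/scene_d.png');cv2.imwrite('pics/cd.png',cv2.resize(b[180:310,180:400],None,fx=3.6,fy=3.6,interpolation=cv2.INTER_CUBIC))
E
```

```text
6.65 [ 0.5359 -0.1402  0.0098] [-0.32  1.07  0.7 ] 0.02168546711187765
toolx [0.989 0.146 0.006] toolz [ 0.006 -0.001 -1.   ]
```

View pics/wrist_d.png

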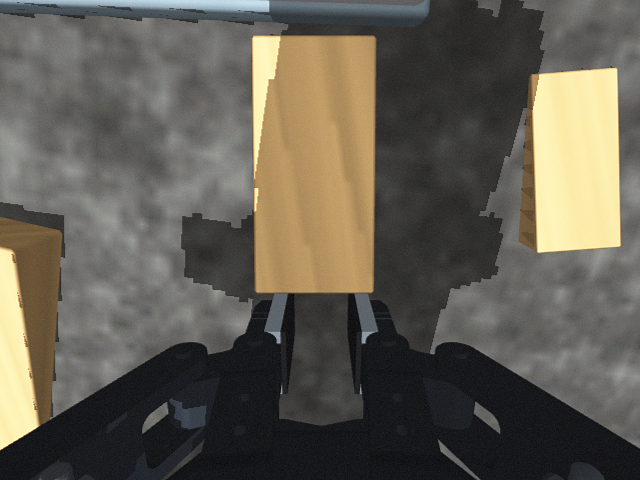

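View pics/cd.png

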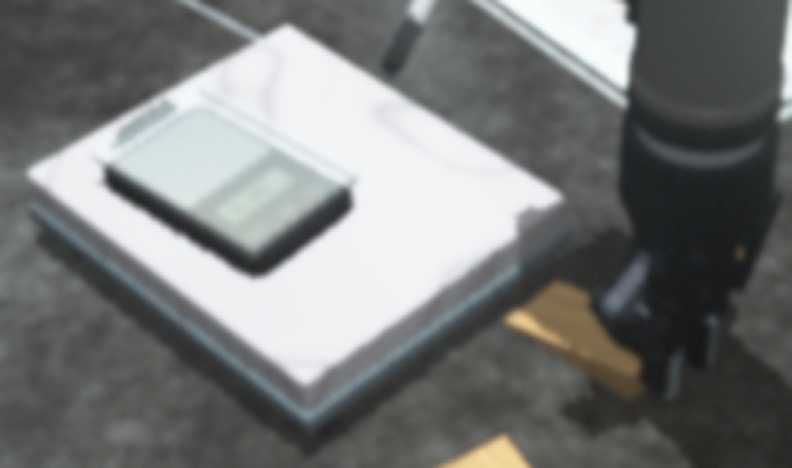

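The wedge is tracking squarely against both fingertips at (255–373, 293), and its thin edge is near the frame at row 37. I'll check lateral alignment.

```bash
python3 - <<'E'
from wr import *
s=robot.sense()
ob=[((253,37),(.045,.022,.002)),((376,36),(.045,-.022,.002)),((373,292),(-.045,-.022,.02)),((255,293),(-.045,.022,.02))]
x,r=fitw(s['ee_pos'],s['ee_rot'],ob,[.567,-.13,.14]);print(x,r)
K,M=wcam(s['ee_pos'],s['ee_rot'])
for z in(.024,.06):
 for p in((-.12,-.1),(-.12,.0)):
  c,sn=np.cos(.1146),np.sin(.1146);X=np.array([.7458+c*p[0]-sn*p[1],-.0431+sn*p[0]+c*p[1],z,1]);q=K@(M@X)[:3];print(z,p,q[:2]/q[2])
f=np.array([.659,-.1295])-x[:2];c,sn=np.cos(x[2]),np.sin(x[2]);print('foot in wedge',c*f[0]+sn*f[1],-sn*f[0]+c*f[1], 'after x push lateral')
E
```

```text
[ 0.59005957 -0.13068023  0.14406696] [[-1.7, -1.7], [1.1, -0.5], [1.1, 2.1], [-0.5, 1.0]]
0.024 (-0.12, -0.1) [421.38812902  23.01768407]
0.024 (-0.12, 0.0) [82.48784643 11.33863427]
0.06 (-0.12, -0.1) [464.47679438 -21.84387892]
0.06 (-0.12, 0.0) [-20.1120652  -39.07602877]
foot in wedge 0.06839567436532404 -0.008729713345748263 after x push lateral
```

Call:
{"api": "arm_command", "payload": {
  "steps": [
    {"slide": [0.4, 0, 0], "rot": [0, 0, -0.01], "grip": -0.5},
    {"slide": [0.4, 0, 0], "rot": [0, 0, -0.01], "grip": -0.5},
    {"slide": [0.4, 0, 0], "rot": [0, 0, -0.01], "grip": -0.5},
    {"slide": [0.4, 0, 0], "rot": [0, 0, 0], "grip": -0.5},
    {"slide": [0.4, 0, 0], "rot": [0, 0, 0], "grip": -0.5},
    {"slide": [0.4, 0, 0], "rot": [0, 0, 0], "grip": -0.5},
    {"slide": [0.4, 0, 0], "rot": [0, 0, 0], "grip": -0.5},
    {"slide": [0, 0, 0], "rot": [0, 0, 0], "grip": -0.5}
  ]
}}

```text
clock: 7.55
ee_pos: [0.5652, -0.1402, 0.0096]
ee_rot: [3.136, 0.178, 0.007]
contact_force: [0.4, -0.1, 0.1]
grip_width: 0.0213
```

Call:
{"api": "arm_command", "payload": {
  "steps": [
    {"slide": [0.3, 0, 0], "rot": [0, 0, 0], "grip": -0.5},
    {"slide": [0.3, 0, 0], "rot": [0, 0, 0], "grip": -0.5},
    {"slide": [0.2, 0, 0], "rot": [0, 0, 0], "grip": -0.5}
  ]
}}

```text
clock: 7.85
ee_pos: [0.5733, -0.1403, 0.0095]
ee_rot: [3.136, 0.177, 0.005]
contact_force: [-1.5, -0.1, 0.7]
grip_width: 0.0215
```

Call:
{"api": "arm_command", "payload": {
  "steps": [
    {"slide": [0.2, 0, 0], "rot": [0, 0, 0], "grip": -0.5},
    {"slide": [0.2, 0, 0], "rot": [0, 0, 0], "grip": -0.5}
  ]
}}

```text
clock: 8.05
ee_pos: [0.5774, -0.1403, 0.0095]
ee_rot: [3.136, 0.177, 0.005]
contact_force: [-0.5, 1.0, 0.9]
grip_width: 0.0213
```

Call:
{"api": "arm_command", "payload": {
  "steps": [
    {"slide": [0.1, 0, 0], "rot": [0, 0, 0], "grip": -0.5},
    {"slide": [0.1, 0, 0], "rot": [0, 0, 0], "grip": -0.5}
  ]
}}

```text
clock: 8.25
ee_pos: [0.5797, -0.1403, 0.0094]
ee_rot: [3.136, 0.177, 0.005]
contact_force: [0.1, 0.2, 0.7]
grip_width: 0.0215
```

Call:
{"api": "arm_command", "payload": {
  "steps": [
    {"slide": [0.1, 0, 0], "rot": [0, 0, 0], "grip": -0.5},
    {"slide": [0.1, 0, 0], "rot": [0, 0, 0], "grip": -0.5}
  ]
}}

```text
clock: 8.45
ee_pos: [0.581, -0.1404, 0.0094]
ee_rot: [3.136, 0.177, 0.002]
contact_force: [-2.8, 0.1, 2.8]
grip_width: 0.0213
```

Call:
{"api": "arm_command", "payload": {
  "steps": [
    {"slide": [0.1, 0, 0], "rot": [0, 0, 0], "grip": -0.5},
    {"slide": [0.1, 0, 0], "rot": [0, 0, 0], "grip": -0.5}
  ]
}}

```text
clock: 8.65
ee_pos: [0.581, -0.1404, 0.0091]
ee_rot: [3.136, 0.177, -0.005]
contact_force: [-4.1, 0.3, 2.7]
grip_width: 0.0213
```

```bash
python3 look.py e wrist top
```

```text
8.65 [ 0.581  -0.1404  0.0091] [-4.15  0.34  2.73] 0.021347033778828073
toolx [ 0.994  0.112 -0.003] toolz [-0.003 -0.    -1.   ]
```

View pics/wrist_e.png

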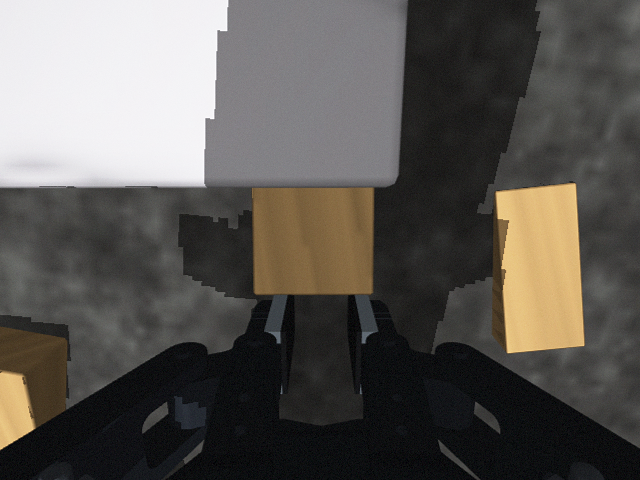

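Resistance climbed from under 1 N to 4 N at tool x 0.581, where the first-press travel predicted contact. The wedge is centred under the foot. I'll give one slightly firmer nudge.

Call:
{"api": "arm_command", "payload": {
  "steps": [
    {"slide": [0.15, 0, 0], "rot": [0, 0, 0], "grip": -0.5}
  ]
}}

```text
clock: 8.85
ee_pos: [0.5814, -0.1405, 0.009]
ee_rot: [-3.137, -0.177, 0.009]
contact_force: [-5.8, -0.5, 4.7]
grip_width: 0.0213
```

Call:
{"api": "arm_command", "payload": {
  "steps": [
    {"slide": [0.15, 0, 0], "rot": [0, 0, 0], "grip": -0.5}
  ]
}}

```text
clock: 8.95
ee_pos: [0.5814, -0.1405, 0.0088]
ee_rot: [-3.136, -0.176, 0.014]
contact_force: [-6.8, -0.8, 4.7]
grip_width: 0.0213
```

Call:
{"api": "arm_command", "payload": {
  "steps": [
    {"slide": [-0.5, -0.05, 0], "rot": [0, 0, 0], "grip": -0.5},
    {"slide": [-1.5, 0, 0], "rot": [0, 0, 0], "grip": -0.5},
    {"slide": [-2, 0, 0], "rot": [0, 0, 0], "grip": -0.5},
    {"slide": [-0.5, 0, 3], "rot": [0, 0, 0], "grip": -1},
    {"slide": [0, 0, 4], "rot": [0, 0, 0], "grip": -1},
    {"slide": [0, 0, 3], "rot": [0, 0, 0], "grip": -1},
    {"slide": [0, 0, 1], "rot": [0, 0, 0], "grip": -1}
  ]
}}

```text
clock: 9.65
ee_pos: [0.5414, -0.1404, 0.1211]
ee_rot: [3.136, 0.178, 0.013]
contact_force: [-0.1, 0.5, -1.2]
grip_width: -0.0001
```

```bash
python3 look.py f wrist scene top; python3 - <<'E'
import cv2,numpy as np
b=cv2.imread('pics/scene_f.png');cv2.imwrite('pics/cf.png',cv2.resize(b[180:310,180:400],None,fx=3.6,fy=3.6,interpolation=cv2.INTER_CUBIC))
a=cv2.imread('pics/top0.png',0);b=cv2.imread('pics/top_f.png',0);s0=cv2.imread('pics/scene0.png',0);s1=cv2.imread('pics/scene_f.png',0)
for p,q,(x,y,w,h) in((a,b,(245,118,60,110)),(a,b,(255,130,60,80)),(s0,s1,(185,190,90,100))):
    print(cv2.phaseCorrelate(np.float32(p[y:y+h,x:x+w]),np.float32(q[y:y+h,x:x+w])))
E
```

```text
9.65 [ 0.5414 -0.1404  0.1211] [-0.11  0.5  -1.16] -0.00014309815873976602
toolx [0.994 0.113 0.008] toolz [ 0.009 -0.    -1.   ]
((0.018755625636682538, 0.004056789738100974), 0.9978259913126628)
((-0.042685346856437434, -0.0006001561443795822), 0.9898603188991547)
((-0.043251504546262254, -0.01865426507902157), 0.9808281732135349)
```

View pics/wrist_f.png

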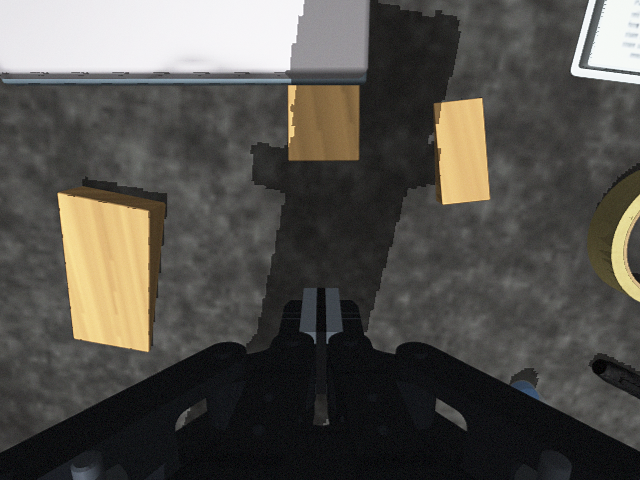

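View pics/cf.png

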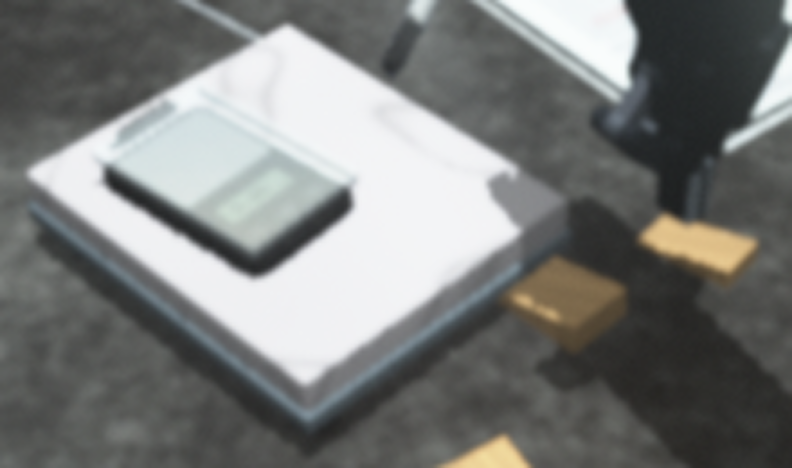

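The wedge is under the front right corner, with its visible part at (289–358, 85–160) in the wrist view. The platform and balance haven't moved (under 0.05 px). Now the proving press.

Call:
{"api": "arm_command", "payload": {
  "steps": [
    {"slide": [4, 0.3, 0], "rot": [0, 0, 0], "grip": -1},
    {"slide": [4, 0.4, 0], "rot": [0, 0, 0], "grip": -1},
    {"slide": [3, 0.3, 0], "rot": [0, 0, 0], "grip": -1},
    {"slide": [0, 0, -1.5], "rot": [0, 0, 0], "grip": -1},
    {"slide": [0, 0, -1.5], "rot": [0, 0, 0], "grip": -1},
    {"slide": [0, 0, 0], "rot": [0, 0, 0], "grip": -1}
  ]
}}

```text
clock: 10.4
ee_pos: [0.6438, -0.1281, 0.071]
ee_rot: [-3.131, -0.177, 0.029]
contact_force: [-0.6, 0.2, 0.0]
grip_width: -0.0
```

Call:
{"api": "arm_command", "payload": {
  "steps": [
    {"slide": [0.9, 0, 0], "rot": [0, -0.015, 0], "grip": -1},
    {"slide": [0.6, -0.1, -0.2], "rot": [0, 0, 0], "grip": -1},
    {"slide": [0, 0, -0.3], "rot": [0, 0, 0], "grip": -1},
    {"slide": [0, 0, 0], "rot": [0, 0, 0], "grip": -1}
  ]
}}

```text
clock: 10.8
ee_pos: [0.6573, -0.1297, 0.0633]
ee_rot: [-3.132, -0.176, 0.01]
contact_force: [0.2, 0.2, 0.1]
grip_width: -0.0003
```

Call:
{"api": "arm_command", "payload": {
  "steps": [
    {"slide": [0.1, 0, -0.2], "rot": [0, 0, 0], "grip": -1}
  ]
}}

```text
clock: 10.9
ee_pos: [0.6587, -0.13, 0.062]
ee_rot: [-3.132, -0.176, 0.008]
contact_force: [-0.4, -0.2, 0.3]
grip_width: 0.0003
```

Call:
{"api": "arm_command", "payload": {
  "steps": [
    {"slide": [0.1, 0, -0.2], "rot": [0, 0, 0], "grip": -1}
  ]
}}

```text
clock: 11.0
ee_pos: [0.6599, -0.1301, 0.0603]
ee_rot: [-3.132, -0.175, 0.007]
contact_force: [-0.0, -0.1, -0.3]
grip_width: -0.0002
```

Call:
{"api": "arm_command", "payload": {
  "steps": [
    {"slide": [0, 0, -0.2], "rot": [0, 0, 0], "grip": -1}
  ]
}}

```text
clock: 11.1
ee_pos: [0.6601, -0.1303, 0.0597]
ee_rot: [-3.133, -0.175, 0.007]
contact_force: [-4.3, 0.1, 13.5]
grip_width: 0.0
```

Call:
{"api": "arm_command", "payload": {
  "steps": [
    {"slide": [0, 0, -0.2], "rot": [0, 0, 0], "grip": -1}
  ]
}}

```text
clock: 11.2
ee_pos: [0.6601, -0.1303, 0.0597]
ee_rot: [-3.133, -0.175, 0.008]
contact_force: [-5.2, 0.6, 12.1]
grip_width: 0.0
```

Call:
{"api": "arm_command", "payload": {
  "steps": [
    {"slide": [-0.03, 0, -0.25], "rot": [0, 0, 0], "grip": -1},
    {"slide": [-0.03, 0, -0.25], "rot": [0, 0, 0], "grip": -1},
    {"slide": [0, 0, -0.25], "rot": [0, 0, 0], "grip": -1}
  ]
}}

```text
clock: 11.5
ee_pos: [0.6601, -0.1303, 0.0597]
ee_rot: [-3.133, -0.173, 0.006]
contact_force: [-4.8, -0.1, 11.4]
grip_width: -0.0001
```

Call:
{"api": "arm_command", "payload": {
  "steps": [
    {"slide": [0, 0, 0.2], "rot": [0, 0, 0], "grip": -1},
    {"slide": [0, 0, 0.4], "rot": [0, 0, 0], "grip": -1},
    {"slide": [0, 0, 1], "rot": [0, 0, 0], "grip": -1},
    {"slide": [0, 0, 3], "rot": [0, 0, 0], "grip": -1},
    {"slide": [-2, 0, 4], "rot": [0, 0, 0], "grip": -1},
    {"slide": [-4, -2, 2], "rot": [0, 0, 0], "grip": -1},
    {"slide": [-4, -2, 0], "rot": [0, 0, 0], "grip": -1},
    {"slide": [-4, -2, 0], "rot": [0, 0, 0], "grip": -1}
  ]
}}

```text
clock: 12.3
ee_pos: [0.5229, -0.1858, 0.1728]
ee_rot: [-3.131, -0.191, -0.009]
contact_force: [0.6, -1.0, 0.5]
grip_width: 0.0003
```

Call:
{"api": "arm_command", "payload": {
  "steps": [
    {"slide": [-3, -3.5, 0], "rot": [0, 0, 0], "grip": -1},
    {"slide": [-2, -4, 0], "rot": [0, 0, 0], "grip": -1},
    {"slide": [-2, -4, 0], "rot": [0, 0, 0], "grip": -1},
    {"slide": [-1, -2, 0], "rot": [0, 0, 0], "grip": -1},
    {"slide": [0, 0, 0], "rot": [0, 0, 0], "grip": -1}
  ]
}}

```text
clock: 12.8
ee_pos: [0.4334, -0.3291, 0.1777]
ee_rot: [3.136, 0.181, 0.014]
contact_force: [0.0, 0.1, 0.1]
grip_width: -0.0002
```

```bash
python3 look.py g scene top; python3 - <<'E'
from fit import *
b=cv2.imread('pics/scene_g.png');cv2.imwrite('pics/cg.png',cv2.resize(b[180:310,180:400],None,fx=3.6,fy=3.6,interpolation=cv2.INTER_CUBIC))
b=cv2.imread('pics/top_g.png');cv2.imwrite('pics/ctg.png',cv2.resize(b[230:320,320:420],None,fx=6,fy=6,interpolation=cv2.INTER_CUBIC))
a=cv2.imread('pics/top0.png',0);b=cv2.imread('pics/top_g.png',0);s0=cv2.imread('pics/scene0.png',0);s1=cv2.imread('pics/scene_g.png',0)
for p,q,(x,y,w,h) in((a,b,(245,118,115,110)),(a,b,(255,130,60,80)),(a,b,(320,200,42,45)),(s0,s1,(185,190,90,100)),(s0,s1,(290,200,50,50))):
    print(np.round(cv2.phaseCorrelate(np.float32(p[y:y+h,x:x+w]),np.float32(q[y:y+h,x:x+w])),3) if 0 else cv2.phaseCorrelate(np.float32(p[y:y+h,x:x+w]),np.float32(q[y:y+h,x:x+w]))[0])
E
```

```text
12.8 [ 0.4334 -0.3291  0.1777] [0.01 0.09 0.08] -0.0002489582294714164
toolx [0.993 0.115 0.009] toolz [ 0.009 -0.    -1.   ]
(-0.0197722195396679, 0.025613676600080737)
(-0.05343658993568923, -0.04569535155945914)
(0.36231385763647594, 0.6253164305026075)
(-0.014451566769487556, -0.014497946933609285)
(-0.02333375099567192, -0.04072186164970759)
```

View pics/cg.png

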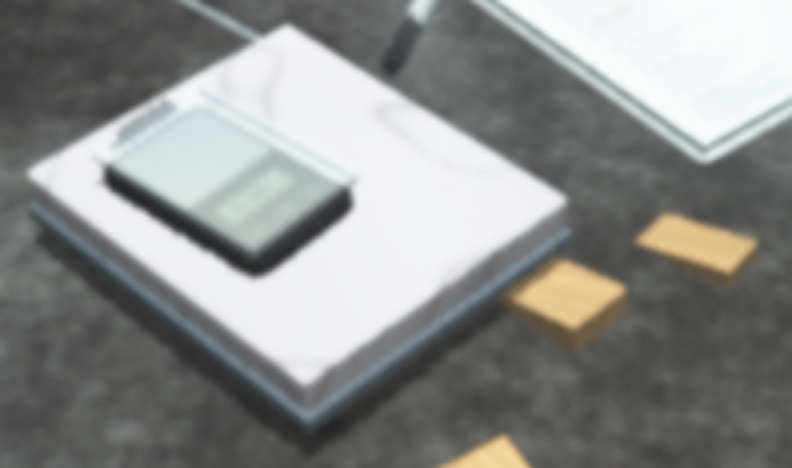

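View pics/ctg.png

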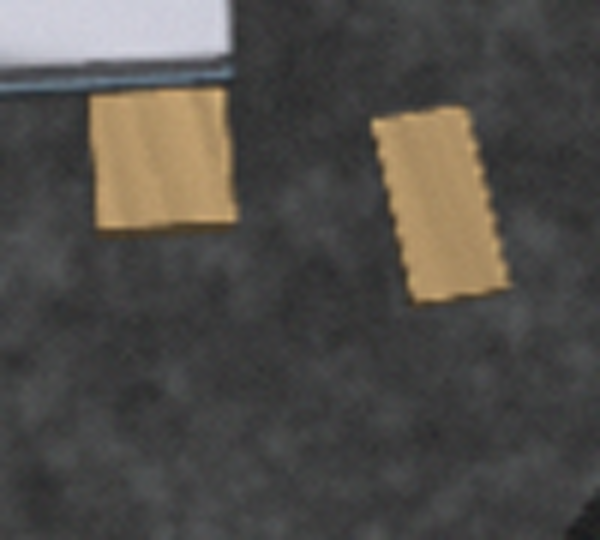

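View pics/scene_g.png

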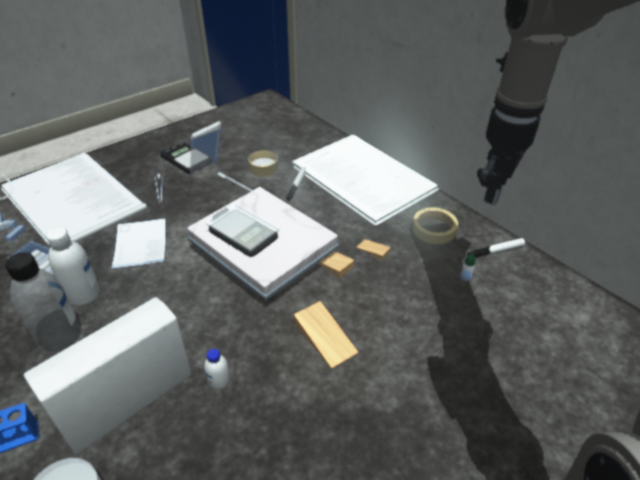

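The wedge bears under the foot, the other things are untouched and the slab is level; the 0.36/0.63 px shift comes from the wedge entering that window. The proving press only held 12–13 N, less than the first press's 16 N, so I'll repeat it harder.

Call:
{"api": "arm_command", "payload": {
  "steps": [
    {"slide": [3.5, 3.2, 0], "rot": [0, 0, 0], "grip": -1},
    {"slide": [3.5, 3.2, -1], "rot": [0, 0, 0], "grip": -1},
    {"slide": [3.5, 3.2, -1], "rot": [0, 0, 0], "grip": -1},
    {"slide": [3.5, 3.2, -1], "rot": [0, 0, 0], "grip": -1},
    {"slide": [3.5, 3.2, -1], "rot": [0, 0, 0], "grip": -1},
    {"slide": [3.5, 3.0, -1], "rot": [0, 0, 0], "grip": -1},
    {"slide": [0, 0, -0.5], "rot": [0, 0, 0], "grip": -1},
    {"slide": [0, 0, 0], "rot": [0, 0, 0], "grip": -1}
  ]
}}

```text
clock: 13.7
ee_pos: [0.6523, -0.1096, 0.1235]
ee_rot: [-3.121, -0.223, -0.026]
contact_force: [0.0, -1.1, 0.6]
grip_width: -0.0001
```

Call:
{"api": "arm_command", "payload": {
  "steps": [
    {"slide": [0.5, -1.2, -1.5], "rot": [0, 0, -0.02], "grip": -1},
    {"slide": [0.3, -0.8, -2], "rot": [0, 0, 0], "grip": -1},
    {"slide": [0, 0, -1], "rot": [0, 0, 0], "grip": -1},
    {"slide": [0, 0, 0], "rot": [0, 0, 0], "grip": -1}
  ]
}}

```text
clock: 14.1
ee_pos: [0.6598, -0.1308, 0.0764]
ee_rot: [-3.124, -0.188, -0.027]
contact_force: [-0.9, 0.3, 0.1]
grip_width: -0.0004
```

Call:
{"api": "arm_command", "payload": {
  "steps": [
    {"slide": [0, 0, -0.7], "rot": [0, 0.01, 0], "grip": -1},
    {"slide": [0, 0, -0.4], "rot": [0, 0, 0], "grip": -1},
    {"slide": [0, 0, -0.2], "rot": [0, 0, 0], "grip": -1},
    {"slide": [0, 0, -0.2], "rot": [0, 0, 0], "grip": -1}
  ]
}}

```text
clock: 14.5
ee_pos: [0.6599, -0.1329, 0.0619]
ee_rot: [-3.125, -0.183, -0.013]
contact_force: [-0.2, 0.4, 0.5]
grip_width: 0.0
```

Call:
{"api": "arm_command", "payload": {
  "steps": [
    {"slide": [0.05, 0, -0.2], "rot": [0, 0, 0], "grip": -1},
    {"slide": [0.05, 0, -0.35], "rot": [0, 0, 0], "grip": -1}
  ]
}}

```text
clock: 14.7
ee_pos: [0.6607, -0.133, 0.0595]
ee_rot: [-3.125, -0.183, -0.011]
contact_force: [-11.4, 1.1, 29.5]
grip_width: -0.0004
```

Call:
{"api": "arm_command", "payload": {
  "steps": [
    {"slide": [0.05, 0, -0.45], "rot": [0, 0, 0], "grip": -1}
  ]
}}

```text
clock: 14.8
ee_pos: [0.6606, -0.133, 0.0594]
ee_rot: [-3.125, -0.182, -0.008]
contact_force: [-12.2, 1.9, 31.0]
grip_width: -0.0001
```

It stands firm at 30 N, with z 0.0594 (0.3 mm lower than at 13 N). I'll release straight up and clear away.

Call:
{"api": "arm_command", "payload": {
  "steps": [
    {"slide": [0, 0, -0.2], "rot": [0, 0, 0], "grip": -1},
    {"slide": [0, 0, 0], "rot": [0, 0, 0], "grip": -1},
    {"slide": [0, 0, 0.4], "rot": [0, 0, 0], "grip": -1},
    {"slide": [0, 0, 1.5], "rot": [0, 0, 0], "grip": -1},
    {"slide": [0, 0, 4], "rot": [0, 0, 0], "grip": -1},
    {"slide": [-2, -1, 4], "rot": [0, 0, 0], "grip": -1},
    {"slide": [-3.5, -3, 1], "rot": [0, 0, 0], "grip": -1},
    {"slide": [-3.5, -3.2, 0], "rot": [0, 0, 0], "grip": -1}
  ]
}}

```text
clock: 15.6
ee_pos: [0.5749, -0.1974, 0.1764]
ee_rot: [-3.121, -0.206, -0.021]
contact_force: [0.3, -1.8, 0.5]
grip_width: 0.0
```

Call:
{"api": "arm_command", "payload": {
  "steps": [
    {"slide": [-3.5, -3.5, 0], "rot": [0, 0, 0], "grip": -1},
    {"slide": [-3.5, -3.5, 0], "rot": [0, 0, 0], "grip": -1},
    {"slide": [-3.5, -3.5, 0], "rot": [0, 0, 0], "grip": -1},
    {"slide": [-1, -1, 0], "rot": [0, 0, 0], "grip": -1},
    {"slide": [0, 0, 0], "rot": [0, 0, 0], "grip": -1}
  ]
}}

```text
clock: 16.1
ee_pos: [0.452, -0.3224, 0.1838]
ee_rot: [-3.13, -0.192, -0.032]
contact_force: [1.9, -0.3, -0.1]
grip_width: 0.0001
```

```bash
python3 look.py h scene top; python3 - <<'E'
from h import *
for v in('scene','top'):
    a=cv2.imread(f'pics/{v}_g.png');b=cv2.imread(f'pics/{v}_h.png')
    c=np.hstack([cv2.resize((i[180:310,180:400] if v=='scene' else i[110:290,240:420]),(400,400 if v=='top' else 236),interpolation=cv2.INTER_CUBIC) for i in(a,b)]);cv2.imwrite(f'pics/cmp_{v}.png',c)
a=cv2.imread('pics/top0.png',0);b=cv2.imread('pics/top_h.png',0);g=cv2.imread('pics/top_g.png',0);s0=cv2.imread('pics/scene0.png',0);s1=cv2.imread('pics/scene_h.png',0);sg=cv2.imread('pics/scene_g.png',0)
for p,q,(x,y,w,h) in((a,b,(245,118,115,110)),(a,b,(255,130,60,80)),(g,b,(325,240,45,35)),(s0,s1,(185,190,90,100)),(s0,s1,(290,200,50,45)),(sg,s1,(318,245,40,35))):
    print(cv2.phaseCorrelate(np.float32(p[y:y+h,x:x+w]),np.float32(q[y:y+h,x:x+w]))[0])
E
```

```text
16.1 [ 0.452  -0.3224  0.1838] [ 1.86 -0.26 -0.12] 0.00011100435862303366
toolx [0.992 0.122 0.02 ] toolz [ 0.02   0.007 -1.   ]
(-0.007755257199363541, -0.028595178920880926)
(-0.05598181256965873, -0.036808406196364274)
(0.6235589708366511, -0.07910976923450619)
(-0.01843565272505998, 0.0013899921801936443)
(0.004312120333867853, 0.5021035659347852)
(0.07370650930825562, 0.02187129934515397)
```

View pics/cmp_scene.png

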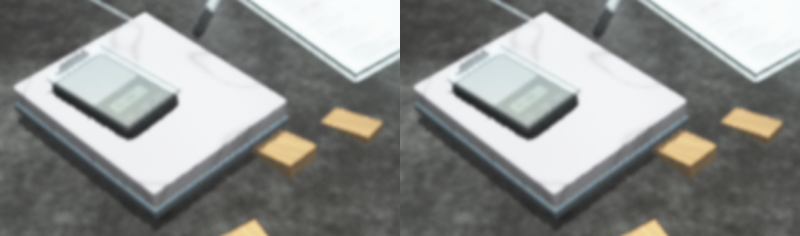

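View pics/cmp_top.png

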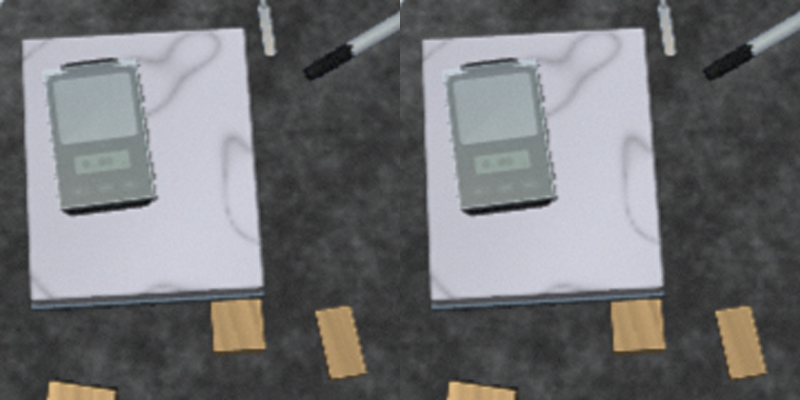

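Two small windows disagree by about half a pixel. I'll check directly whether the wedge or the corner moved.

```bash
python3 - <<'E'
from h import *
L=lambda n:cv2.imread(f'pics/{n}.png',0)
def ecc(p,q,r):
    x,y,w,h=r;W=np.eye(2,3,dtype=np.float32)
    try: cc,W=cv2.findTransformECC(p[y:y+h,x:x+w],q[y:y+h,x:x+w],W,cv2.MOTION_TRANSLATION,(3,200,1e-6),None,3);return np.round([cc,*W[:,2]],3)
    except Exception as e: return 'fail'
for nm,a,b,r in(('top wedge g-h','top_g','top_h',(330,246,35,28)),('top corner g-h','top_g','top_h',(325,205,40,40)),('top corner 0-b','top0','top_b',(325,205,40,32)),('top corner 0-h','top0','top_h',(325,205,40,36)),
 ('scene wedge','scene_g','scene_h',(318,248,40,30)),('scene corner g-h','scene_g','scene_h',(300,215,42,45)),('scene corner 0-h','scene0','scene_h',(300,205,42,40)),('scene rear-left','scene0','scene_h',(185,215,40,40)),('static small wedge','top0','top_h',(375,240,40,45))): 
    d=cv2.absdiff(L(a),L(b));x,y,w,h=r;print(nm,ecc(L(a),L(b),r),'maxdiff',d[y:y+h,x:x+w].max())
E
```

```text
top wedge g-h [ 1.     0.023 -0.011] maxdiff 8
top corner g-h [ 1.    -0.001 -0.009] maxdiff 8
top corner 0-b [ 0.997 -0.007 -0.144] maxdiff 11
top corner 0-h [ 1.    -0.008 -0.028] maxdiff 14
scene wedge [ 1.    -0.003  0.004] maxdiff 3
scene corner g-h [1.    0.003 0.005] maxdiff 2
scene corner 0-h [ 1.     0.029 -0.027] maxdiff 7
scene rear-left [ 1.    -0.022 -0.018] maxdiff 12
static small wedge [1.    0.008 0.002] maxdiff 15
```

ECC alignment puts every shift at or below 0.03 px between those images, so nothing moved. I'm handing in.

```bash
python3 -c "
from plant import robot
print(robot.close_job())"
```

```text
the job is handed in; nothing more can be done
None
```

The wedge is left bearing under the front right foot, and the platform now stands firm and level. I handed the job in at about 16 s of the 48 s allowed.

- **First press:** the corner sank about 7–8 mm at roughly 3 N. The force then rose to 16 N when the foot met the bench.
- **Wedge:** I chose the medium of the three wedges, which measured about 87 x 45 mm. I pushed it thin edge first with both fingertips until the resistance climbed from under 1 N to about 6–7 N.
- **Proving press:** the first try held only 11–13 N with the tool at z 0.0597. I pressed again at about 30 N and it stayed at z 0.0594, so there was no rocking.
- **Last checks:** the platform and balance shifted less than about 0.06 px from the first picture. The wedge did not move between the two proving presses, and the arm finished clear.
- **A disagreement:** a quick check (phase correlation) on small image patches suggested shifts of about 0.5 px at the corner and the wedge. A finer alignment check (ECC) of the same areas put them at 0.03 px or less, so I took those as false readings.

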